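# Close and clamp the injector case

### The job

Close the lid of the injector transport case on the bench, hook the wire loop of its draw latch over the keeper so that its crossbar lies behind the keeper's lip, then swing the latch lever down past centre until it is fully home and the lid is clamped. Leave the tools and parts lying about where they are.

Things in the scene. Friction and masses are not known exactly. Their poses are not given: they have to be found in the camera images.
- case: Green painted steel case with a draw latch in the middle of its front. Fixed to the bench. 190 mm deep (x), 280 mm wide (y), 140 mm high without the lid, 210 mm with it. Origin under the centre; its own -x points out of the front (latch side), +x to the hinge, z up.
- lid (a joint): Lid angle in rad: 0 closed, positive open. Starts between 0.45 and 0.9. It turns about the line along the case's y at case x +95 mm, height 140 mm. A stiff hinge: it stays where it is left and takes 1 to 4 N at its front edge to push shut.
- lid_hinge (a point): Middle of the lid's hinge line; axes turn with the lid (equal to the case's axes when the lid is closed).
- lid_edge (a point): Middle of the lid's top front edge: 190 mm ahead (-x) of the hinge and 70 mm above it in the lid's axes. The lid is a hollow shell 70 mm deep with a flat top.
- keeper_seat (a point): On the lid, axes as lid_hinge: centre of the hooked crossbar under tension, 20 mm out from the lid's front, 180 mm above the bench when closed. The keeper is a hook 32 mm wide (y): floor 4 mm below this point; upturned lip 24 to 30 mm out from the lid, top 6 mm above this point; a back plate slopes from the floor, 13 mm out, up to the lid's front 16 mm above this point, so a bar pulled down slides home.
- lever_pivot (a point): Axis of the latch lever on the case: 30 mm out from the case's front, 120 mm above the bench, axis along the case's y.
- lever (a joint): Lever angle in rad. At 0 the line from the pivot to the loop's pin points level out of the case's front (-x); positive swings it down, then in. Starts between -0.25 and 0.05; range -0.35 to 1.684. It stays where left (1.5 N at the tip moves it). With the loop hooked the slack is gone near 0.6, dead centre is near 1.35, and from about 1.5 it is pulled on to its stop at 1.684, which is fully home. It takes up to 6 N near the tip.
- lever_tip (a point): Outer end of the lever's handle. The lever is a steel bar 28 mm wide and 8 mm thick: 30 mm straight from the pivot along its own -x, then a handle 70 mm long bent 30 degrees up from that (in the lever's own x-z plane, towards its +z). The axes turn with the lever: at lever 0 they equal the case's.
- loop_pin (a point): Pin on the lever about which the loop turns, 24 mm from the pivot along the lever's own -x. Axis along y.
- loop (a joint): Angle of the wire loop on the lever in rad. The loop's elevation above level-outward is 1.047 + loop - lever, so pi/2 is straight up. 0 is its stop, on which it rests by its weight at the start, leaning up and out of the front; positive swings it up and in towards the keeper. It swings freely and falls by gravity either way from upright. Range 0 to 2.8.
- loop_bar (a point): Middle of the loop's crossbar, 80 mm from loop_pin. The loop is steel rod 8 mm thick, 56 mm wide outside and 40 mm inside (case's y): crossbar and two side limbs. A stiff spring lets it stretch by some 5 mm when clamped.
- spanner: open-ended steel spanner lying flat, 190 mm long; origin at its middle underside. Loose, to be left alone.
- injector: steel fuel injector lying flat, 150 mm long, 44 mm wide, 26 mm high; origin at its middle underside. Loose, to be left alone.
- small_bin: open blue plastic bin 120 x 100 x 60 mm with small parts; origin under its centre. Loose, to be left alone.
- filter_can: white upright canister, 74 mm across, 98 mm high; origin under its centre. Loose, to be left alone.
- grease_jar: yellow jar with black cap, 72 mm across, 90 mm high; origin under its centre. Loose, to be left alone.
- socket: upright steel socket, 34 mm across, 75 mm high; origin under its centre. Loose, to be left alone.

How it is judged:
By the outcome, as a careful person would: the job done as asked, in the order asked, and still so for the second after the job is handed in, with the robot touching nothing.
It also fails if it takes over 64 s, if anything falls off the work surface, if the arm or the gripper's body presses on something with over 40 N, if the wrist force passes 120 N, or if a joint passes its speed limit or range.

### The arm

A 7-joint arm with a two-finger parallel gripper is mounted at the origin on the work surface. World frame = base frame: x ahead of the robot, y to its left, z up, the work surface at z = 0. Lengths are in m, angles in rad, forces in N, time in s.
With the tool pointing down it reaches from about 0.425 to 0.925 m from the base axis. Payload 6.8 kg.
Tool frame: the origin (TCP) lies at the very end of the fingers, on their centre line; the grasp point (between the pads) lies 19 mm behind it (r.grip_point_offset is the distance from the TCP to the grasp point, in m); z points along the fingers, y is the line along which they close (so a half turn about z gives the same grasp; the last joint's range is limited). The gripper opens to 85 mm and grips with 20 to 120 N. Pads are 22 mm wide; open, the fingers measure 114 mm over their backs; the gripper's body (76 mm by 85 mm) begins 54 mm behind the grasp point. The pads swing forward as they close: fully open they stand 13 mm farther back than shut.
Start: joints at [1.06, 0.477, 0.022, 1.555, -0.011, 1.109, -0.083], TCP at [0.265, -0.621, 0.231] pointing down, gripper open.
Joint ranges: [-2.96, 2.96], [-0.34, 2.1], [-1.41, 1.46], [0.24, 2.44], [-1.37, 4.51], [0.17, 1.92], [-2.96, 2.96]. Speed limits (rad/s): [2.39, 2.39, 3.14, 3.14, 3.14, 3.14, 3.14].

### API

Orientations are given as a rotation vector (axis times angle).
In Python, from bench import status, eyes, r gives the robot as it stands.
- The arm moves only by the shell command python3 -m crank 'ROWS' [OPENING] [FORCE]. ROWS is JSON, a list of rows, each a list of 6 numbers: the shift along the tool's x, y, z normalised to -1 to 1, where 1 is 0.02 m, then the turn, a rotation vector about the tool's x, y, z normalised to -1 to 1, where 1 is 45 degrees. A call has 1 to 12 rows; each row shifts and turns the commanded pose from where the row before left it, along the tool's axes as they then stand; what a row does not reach is not made up. A row lasts 1/10 s, in which the tool goes at most 50 mm and 8.59 degrees, less where a joint would pass 70% of its speed; a pose out of reach is approached as far as the arm can. A call with a number of a shift or a turn outside -1 to 1 is refused whole. A call with a gripper value outside its range is refused whole. OPENING is the opening, from 0 (shut) to 1 (fully open), set as the call begins (- or left out, the last holds). The fingers move at their own pace and stop on an object; FORCE is the grip in N (left out, the last holds). Time passes only in rows, so rows that do not move let the fingers close. It gives the time, the measured TCP pose, the force, the opening and the grip force at its end, in the units of the state.
- status.get_obs(): the state, without advancing time (a new reading comes with each control period).
- eyes.grab_frame(name): name is "side" or "top" or "wrist"; returns a dict with "image" (384x512x3 uint8, red, green, blue), "depth" (384x512 float32, m along the optical axis (not along the pixel's ray), 0 where there is no reading), "fovy" (degrees; the focal length in pixels is half the picture's height over the tangent of half this angle, whatever the lens; pixels are square), "cx", "cy" (the principal point, pixels), "world_to_cam" (4x4, takes a point from world to camera coordinates). Camera axes: x right, y up, looking along -z (the intrinsics and any distortion apply to the point x, -y, -z); pixel columns grow to the right and rows downward; lengths in m; the calibration is good to about 2 mm. The wrist camera is an equidistant fisheye: a pixel r from the principal point sees the ray r / f radians off the axis. A picture is of the moment at which its call begins.
- r.hand_in(): hands the job in; it is judged then, once.
The state is a dict: "clock": time; "joints": joint angles; "qvel": joint speeds; "tau": joint torques, N m; "tcp_pos": TCP position; "orientation": TCP orientation; "contact_force": force on the tool from outside, world axes, zero at the start; "moment": the same for the moment, N m; "grip_width": finger opening in m; "gripper_force": force on a finger pad.
Only numpy, scipy, OpenCV 4.12 (cv2) and the standard library are available. Lean on these libraries where they do the work, as an engineer would, in place of code of your own. Each camera call takes 0.05 s, during which the arm holds its last target. There are 200 camera calls.

## Working session

There is one attempt and no reset: what is moved stays moved. The work goes in short steps, Python scripts to look and compute and a shell command to move; the robot and the scene stay as the last step left them, time stands still between calls to the robot, and variables do not carry over. Pictures are saved under pics/ and viewed, at most 10 in all, crops included, and the job is handed in when it is done.

```bash
ls; mkdir -p pics; cat > h.py <<'E'
import numpy as np, cv2
from bench import status, eyes, r
def grab(n):
    f=eyes.grab_frame(n); return f
def save(f,name,s=1.5):
    im=cv2.cvtColor(f["image"],cv2.COLOR_RGB2BGR); cv2.imwrite("pics/"+name,cv2.resize(im,None,fx=s,fy=s))
def foc(f): return f["image"].shape[0]/2/np.tan(np.radians(f["fovy"])/2)
def cloud(f):
    d=f["depth"]; F=foc(f); v,u=np.mgrid[:d.shape[0],:d.shape[1]]
    p=np.stack([(u-f["cx"])/F*d,-(v-f["cy"])/F*d,-d],-1)
    T=np.linalg.inv(f["world_to_cam"]); return p@T[:3,:3].T+T[:3,3]
E
python3 - <<'E'
from h import *
print(status.get_obs())
for n in("side","top"):
    f=grab(n); save(f,n+"0.png"); np.savez(n+"0.npz",**f); T=np.linalg.inv(f["world_to_cam"]); print(n,f["fovy"],f["cx"],f["cy"],T[:3,3],-T[:3,2])
E
```

```text
pics
{'clock': 0.0, 'joints': array([ 1.05992653,  0.47781654,  0.02236291,  1.55646928, -0.0114893 ,
        1.10929111, -0.08311729]), 'qvel': array([-0.00069014, -0.0001022 , -0.00032222,  0.00194848, -0.00079088,
       -0.00011218, -0.00278759]), 'tau': array([-4.57312080e-04, -5.96453404e+01,  1.60743456e+00, -2.81194013e+01,
        1.23661361e-02,  9.30046634e-03,  2.16971239e-05]), 'tcp_pos': array([ 0.26431272, -0.6204472 ,  0.23030762]), 'orientation': array([-3.07636240e+00, -6.28027571e-01,  8.25163668e-04]), 'contact_force': array([-0.14349835,  0.71410107, -0.58124603]), 'moment': array([-0.01139111,  0.0553224 , -0.03323785]), 'gripper_force': 0.0, 'grip_width': 0.08556463903820587}
side 55.38582380206927 255.71490081252006 195.25684267296293 [0.45688189 0.58376714 0.94771474] [ 0.12666149 -0.6392851  -0.7584665 ]
top 55.161250084079526 260.3793740121617 192.60380946190605 [ 0.41456588 -0.05933893  1.00135279] [ 0.1760698   0.01776466 -0.98421738]
```

View pics/side0.png

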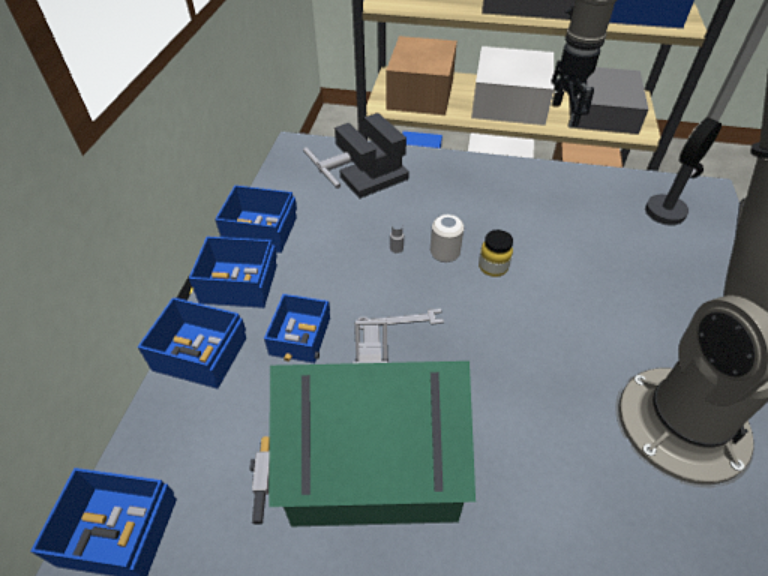

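View pics/top0.png

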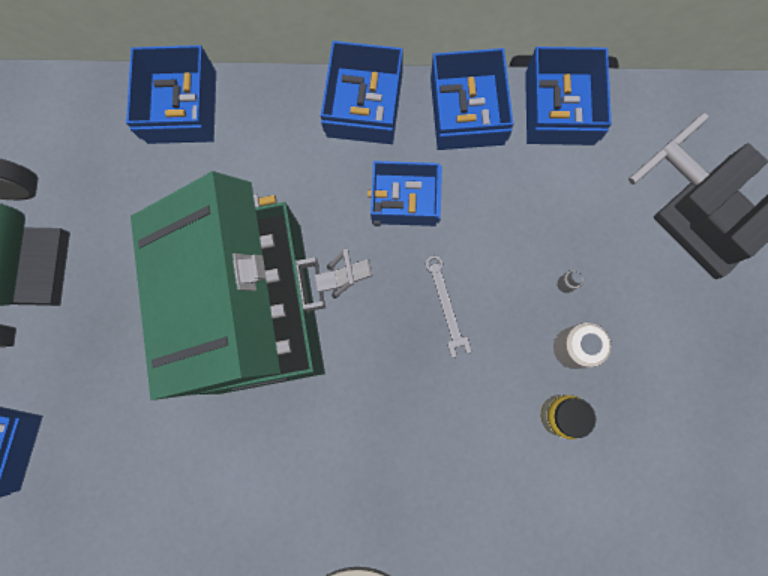

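```bash
cat > m.py <<'E'
from h import *
f=dict(np.load("top0.npz")); P=cloud(f); hsv=cv2.cvtColor(f["image"],cv2.COLOR_RGB2HSV)
g=(hsv[...,0]>60)&(hsv[...,0]<90)&(hsv[...,1]>90)&(f["depth"]>0)
q=P[g]; q=q[(q[:,2]>.2)]
rng=np.random.default_rng(0); best=0
for _ in range(400):
    a,b,c=q[rng.choice(len(q),3,False)]; n=np.cross(b-a,c-a); n/=np.linalg.norm(n)+1e-12; n*=np.sign(n[2])
    k=abs((q-a)@n)<.004
    if k.sum()>best and n[2]>.5: best=k.sum(); K=k
s=q[K]; c=s.mean(0); n=np.linalg.svd(s-c,full_matrices=False)[2][2]; n*=np.sign(n[2])
h=np.array([n[0],n[1],0]); ang=np.arctan2(np.hypot(*n[:2]),n[2]); X=h/np.linalg.norm(h); Y=np.cross([0,0,1],X); L=np.cross(Y,n) # lid x
uv=np.c_[(s-c)@L,(s-c)@Y].astype(np.float32); R=cv2.minAreaRect(uv); print(best,"n",n,"ang",ang,"yaw",np.arctan2(X[1],X[0]),"rect",R)
print("pct",np.percentile(uv,[.5,99.5],axis=0))
ct=c+R[0][0]*L+R[0][1]*Y; H=ct+.095*L-.07*n; print("hinge",H)
C=H-.095*X; print("case origin",C)
rim=P[g]; rim=rim[abs(rim[:,2]-.14)<.004]; l=np.c_[(rim-C)@X,(rim-C)@Y]; print("rim pct x,y",np.percentile(l,[1,50,99],axis=0))
np.savez("case.npz",C=C,X=X,Y=Y,ang=ang)
gray=(hsv[...,1]<40)&(hsv[...,2]>110)&(f["depth"]>0)
e=(P-C); lx,ly=e@X,e@Y; m=gray&(lx<-.1)&(lx>-.26)&(abs(ly)<.045)&(P[...,2]>.05)
v,u=np.nonzero(m)
for i in range(0,len(u),max(1,len(u)//60)): print(u[i],v[i],(np.array([lx[v[i],u[i]],ly[v[i],u[i]],P[v[i],u[i],2]])*1000).round())
im=cv2.cvtColor(f["image"],cv2.COLOR_RGB2BGR)[150:220,150:270]; cv2.imwrite("pics/crop0.png",cv2.resize(im,None,fx=6,fy=6,interpolation=cv2.INTER_CUBIC))
E
python3 m.py
```

```text
7283 n [-0.11191388  0.52003847  0.84677935] ang 0.5608950145056183 yaw 1.7827665848545227 rect ((0.00807420164346695, -0.005270704627037048), (0.19216670095920563, 0.2794562578201294), 0.045515745878219604)
pct [[-0.08643041 -0.14342983]
 [ 0.10174525  0.13324163]]
hinge [0.53392967 0.28790194 0.14216684]
case origin [0.55391639 0.1950282  0.14216684]
rim pct x,y [[-0.09361181 -0.21983478]
 [-0.08970684  0.06408801]
 [ 0.37230014  0.13978426]]
229 166 [-177.  -26.  201.]
229 168 [-177.  -22.  199.]
231 169 [-181.  -18.  203.]
224 171 [-162.  -26.  165.]
207 172 [-119.  -38.  138.]
232 172 [-182.  -11.  203.]
209 173 [-124.  -35.  138.]
243 173 [-205.  -12.  168.]
206 174 [-116.  -34.  137.]
233 174 [-183.   -6.  202.]
200 175 [-101.  -35.  137.]
230 175 [-176.   -5.  201.]
242 175 [-202.   -9.  165.]
232 176 [-180.   -2.  203.]
241 176 [-199.   -7.  163.]
233 177 [-182.    0.  201.]
242 177 [-201.   -4.  164.]
232 178 [-179.    3.  202.]
242 178 [-200.   -1.  167.]
230 179 [-171.   -9.  145.]
239 179 [-193.   -2.  161.]
220 180 [-146.  -16.  125.]
230 180 [-171.   -8.  142.]
239 180
[... 468 characters left out ...]

217 185 [-137.   -5.  128.]
226 185 [-159.    0.  131.]
235 185 [-183.   19.  200.]
213 186 [-127.   -4.  127.]
222 186 [-148.   -0.  127.]
231 186 [-171.    7.  141.]
212 187 [-124.   -3.  124.]
221 187 [-146.    2.  127.]
230 187 [-168.    8.  138.]
215 188 [-131.    2.  126.]
224 188 [-152.    6.  129.]
233 188 [-178.   26.  204.]
217 189 [-135.    5.  129.]
226 189 [-157.   10.  134.]
212 190 [-123.    5.  125.]
221 190 [-144.    9.  127.]
231 190 [-172.   26.  188.]
219 191 [-139.   11.  126.]
212 192 [-122.   10.  126.]
226 192 [-158.   22.  158.]
226 193 [-157.   25.  159.]
224 196 [-150.   27.  136.]
210 202 [-114.   35.  135.]
208 203 [-109.   37.  137.]
207 204 [-106.   38.  136.]
```

View pics/crop0.png

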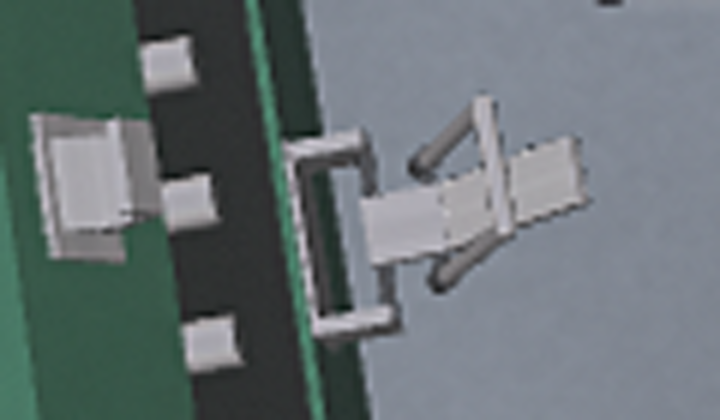

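The case front faces world −y. The lid angle is about 0.56, and the measured rim and loop points fit the given sizes (lever about −0.12, crossbar at case x −181 mm, z 198 mm). Next I write a row planner and head for the lid.

```bash
cat > plan.py <<'E'
import sys,json
from h import *
from scipy.spatial.transform import Rotation as Ro
d=np.load("case.npz"); C=d["C"]*[1,1,0]; X,Y=d["X"],d["Y"]; Z=np.array([0,0,1.])
def loc(p): p=np.asarray(p)-C; return np.array([p@X,p@Y,p[2]])*1000
def Rt(t): # tilt rad inward
    return Ro.from_matrix(np.c_[-Y,-X,-Z])*Ro.from_rotvec([np.radians(t),0,0])
def state():
    o=status.get_obs(); R=Ro.from_rotvec(o["orientation"]); 
    print("t%.1f"%o["clock"],"loc",loc(o["tcp_pos"]).round(1),"dev",(Rt(0).inv()*R).as_rotvec(degrees=True).round(1),"F",o["contact_force"].round(1),"q",o["joints"].round(2)); return o,R
# waypoints: x,y,z mm case-local, tilt deg, min rows
def plan(W):
    o,R=state(); p=o["tcp_pos"]
    for x,y,z,t,*n in W:
        q=C+(X*x+Y*y+Z*z)/1000; G=Rt(t); rv=(R.inv()*G).as_rotvec()
        k=int(max(np.ceil(np.linalg.norm(q-p)/.0195),np.ceil(np.degrees(np.linalg.norm(rv))/8.2),n[0] if n else 1)); rows=[]
        for i in range(k):
            s=R.inv().apply((q-p)/k)/.02; a=rv/k/(np.pi/4); rows.append([round(float(v),2)+0. for v in (*s,*a)]); R=R*Ro.from_rotvec(rv/k)
        R0=R; p=q
        if len({str(w) for w in rows})==1: print((x,y,z,t),k,"x",rows[0])
        else: print((x,y,z,t),k,json.dumps(rows))
if __name__=="__main__": plan(json.loads(sys.argv[1])) if len(sys.argv)>1 else state()
E
python3 plan.py '[[-330,0,400,0],[-3,0,400,0],[-3,0,310,0]]'
```

```text
t0.1 loc [-736.4  454.6  230.4] dev [  0.1  -0.  -10.9] F [ 0.8 -0.1  0.4] q [ 1.06  0.48  0.02  1.56 -0.01  1.11 -0.08]
(-330, 0, 400, 0) 33 [[0.79, -0.47, -0.26, 0.0, 0.0, 0.01], [0.79, -0.48, -0.26, 0.0, 0.0, 0.01], [0.79, -0.48, -0.26, 0.0, 0.0, 0.01], [0.78, -0.49, -0.26, 0.0, 0.0, 0.01], [0.78, -0.49, -0.26, 0.0, 0.0, 0.01], [0.78, -0.5, -0.26, 0.0, 0.0, 0.01], [0.78, -0.5, -0.26, 0.0, 0.0, 0.01], [0.77, -0.51, -0.26, 0.0, 0.0, 0.01], [0.77, -0.51, -0.26, 0.0, 0.0, 0.01], [0.77, -0.51, -0.26, 0.0, 0.0, 0.01], [0.76, -0.52, -0.26, 0.0, 0.0, 0.01], [0.76, -0.52, -0.26, 0.0, 0.0, 0.01], [0.76, -0.53, -0.26, 0.0, 0.0, 0.01], [0.76, -0.53, -0.26, 0.0, 0.0, 0.01], [0.75, -0.54, -0.26, 0.0, 0.0, 0.01], [0.75, -0.54, -0.26, 0.0, 0.0, 0.01], [0.75, -0.55, -0.26, 0.0, 0.0, 0.01], [0.74, -0.55, -0.26, 0.0, 0.0, 0.01], [0.74, -0.55, -0.26, 0.0, 0.0, 0.01], [0.74, -0.56, -0.26, 0.0, 0.0, 0.01], [0.73, -0.56, -0.26, 0.0, 0.0, 0.01], [0.73, -0.57, -0.26, 0.0, 0.0, 0.01], [0.73, -0.57, -0.26, 0.0, 0.0, 0.01], [0.72, -0.57, -0.26, 0.0, 0.0, 0.01], [0.72, -0.58, -0.26, 0.0, 0.0, 0.01], [0.72, -0.58, -0.26, 0.0, 0.0, 0.01], [0.71, -0.59, -0.26, 0.0, 0.0, 0.01], [0.71, -0.59, -0.26, 0.0, 0.0, 0.01], [0.71, -0.6, -0.26, 0.0, 0.0, 0.01], [0.7, -0.6, -0.26, 0.0, 0.0, 0.01], [0.7, -0.6, -0.26, 0.0, 0.0, 0.01], [0.7, -0.61, -0.26, 0.0, 0.0, 0.01], [0.69, -0.61, -0.26, 0.0, 0.0, 0.01]]
(-3, 0, 400, 0) 17 x [0.0, -0.96, 0.0, 0.0, 0.0, 0.0]
(-3, 0, 310, 0) 5 x [0.0, 0.0, 0.9, 0.0, 0.0, 0.0]
```

```bash
python3 -m crank '[[0,0,-1,0,0,0.12],[0,0,-1,0,0,0.12],[1,-0.9,-0.65,0,0,0],[1,-0.9,-0.65,0,0,0],[1,-0.9,-0.65,0,0,0],[1,-0.9,-0.65,0,0,0],[1,-0.9,-0.65,0,0,0],[1,-0.9,-0.65,0,0,0],[1,-0.9,-0.65,0,0,0],[1,-0.9,-0.65,0,0,0],[1,-0.9,-0.65,0,0,0],[1,-0.9,-0.65,0,0,0]]' 0
python3 -m crank '[[1,-0.9,0,0,0,0],[1,-0.9,0,0,0,0],[1,-0.9,0,0,0,0],[1,-0.9,0,0,0,0],[1,-0.9,0,0,0,0],[1,-0.9,0,0,0,0],[1,-0.9,0,0,0,0],[1,-0.9,0,0,0,0],[1,-0.9,0,0,0,0],[1,-0.9,0,0,0,0],[1,-0.9,0,0,0,0],[1,-0.9,0,0,0,0]]'
python3 plan.py '[[-3,0,400,0],[-3,0,305,0]]'
```

```text
clock: 1.3
tcp_pos: [0.4221, -0.4015, 0.4014]
orientation: [-3.123, -0.336, 0.001]
contact_force: [-0.7, -0.8, 0.6]
grip_width: 0.0001
gripper_force: 0.0
clock: 2.5
tcp_pos: [0.6106, -0.1396, 0.4008]
orientation: [-3.123, -0.336, 0.002]
contact_force: [0.0, -0.5, -0.0]
grip_width: -0.0001
gripper_force: 0.0
t2.5 loc [-339.1   15.   400.8] dev [ 0.  -0.1 -0.1] F [ 0.  -0.5 -0. ] q [ 0.29  0.31 -0.22  1.43  0.07  1.41 -1.29]
(-3, 0, 400, 0) 18 x [0.04, -0.93, 0.0, 0.0, 0.0, 0.0]
(-3, 0, 305, 0) 5 x [0.0, 0.0, 0.95, 0.0, 0.0, 0.0]
```

```bash
python3 -m crank '[[0.04,-1,0,0,0,0],[0.04,-1,0,0,0,0],[0.04,-1,0,0,0,0],[0.04,-1,0,0,0,0],[0.04,-1,0,0,0,0],[0.04,-1,0,0,0,0],[0.04,-1,0,0,0,0],[0.04,-1,0,0,0,0],[0.04,-1,0,0,0,0],[0.04,-1,0,0,0,0],[0.04,-1,0,0,0,0],[0.04,-1,0,0,0,0]]' 
python3 -m crank '[[0.04,-0.95,0,0,0,0],[0.04,-0.95,0,0,0,0],[0.04,-0.95,0,0,0,0],[0.04,-0.95,0,0,0,0],[0.04,-0.95,0,0,0,0],[0,0,0.9,0,0,0],[0,0,0.9,0,0,0],[0,0,0.9,0,0,0],[0,0,0.9,0,0,0],[0,0,0.9,0,0,0]]'
python3 plan.py '[[-5,0,285,0,2],[-22,0,262,0,4],[-45,0,235,0,4],[-65,0,212,0,4],[-65,0,207,0,2]]'
```

```text
clock: 3.7
tcp_pos: [0.5682, 0.0968, 0.4009]
orientation: [3.123, 0.336, -0.001]
contact_force: [1.1, 0.2, -0.2]
grip_width: 0.0002
gripper_force: 0.0
clock: 4.7
tcp_pos: [0.5521, 0.1895, 0.3101]
orientation: [3.123, 0.336, -0.001]
contact_force: [0.9, 0.1, -0.5]
grip_width: 0.0002
gripper_force: 0.0
t4.7 loc [ -5.    3.  310.1] dev [-0.  -0.  -0.1] F [ 0.9  0.1 -0.5] q [-0.12  0.29 -0.4   1.66  0.12  1.21 -1.9 ]
(-5, 0, 285, 0) 2 x [0.07, 0.0, 0.63, 0.0, 0.0, 0.0]
(-22, 0, 262, 0) 4 x [0.0, 0.21, 0.29, 0.0, 0.0, 0.0]
(-45, 0, 235, 0) 4 x [0.0, 0.29, 0.34, 0.0, 0.0, 0.0]
(-65, 0, 212, 0) 4 x [0.0, 0.25, 0.29, 0.0, 0.0, 0.0]
(-65, 0, 207, 0) 2 x [0.0, 0.0, 0.13, 0.0, 0.0, 0.0]
```

```bash
python3 -m crank '[[0.07,0,0.63,0,0,0],[0.07,0,0.63,0,0,0],[0,0.21,0.29,0,0,0],[0,0.21,0.29,0,0,0],[0,0.21,0.29,0,0,0],[0,0.21,0.29,0,0,0],[0,0.29,0.34,0,0,0],[0,0.29,0.34,0,0,0],[0,0.29,0.34,0,0,0],[0,0.29,0.34,0,0,0]]'
python3 -m crank '[[0,0.25,0.3,0,0,0],[0,0.25,0.3,0,0,0],[0,0.25,0.3,0,0,0],[0,0.25,0.3,0,0,0],[0,0,0.1,0,0,0],[0,0,0.1,0,0,0],[0,0,0,0,0,0]]'; python3 plan.py
```

```text
clock: 5.7
tcp_pos: [0.5634, 0.1512, 0.2348]
orientation: [-3.123, -0.336, 0.001]
contact_force: [0.2, 0.7, 1.6]
grip_width: 0.0001
gripper_force: 0.5
clock: 6.4
tcp_pos: [0.5679, 0.1305, 0.21]
orientation: [3.122, 0.334, 0.0]
contact_force: [-7.3, -3.8, 17.9]
grip_width: 0.0
gripper_force: 9.3
t6.4 loc [-6.6e+01 -1.0e-01  2.1e+02] dev [-0.1  0.  -0.1] F [-7.3 -3.8 17.9] q [-0.04  0.37 -0.37  1.78  0.16  1.01 -1.83]
```

```bash
python3 -m crank '[[0,0,-0.8,0,0,0],[0,0,-1,0,0,0],[0,0.5,-1,0,0,0],[0,1,-0.5,0,0,0],[0,1,0,0,0,0],[0,1,0,0,0,0],[0,1,0,0,0,0],[0,1,0,0,0,0],[0,1,0,0,0,0],[0,1,0,0,0,0],[0,1,0,0,0,0],[0,0.5,0,0,0,0]]'
cat > look.py <<'E'
import sys
from plan import *
f=grab("top"); save(f,sys.argv[1]+".png"); P=cloud(f); hsv=cv2.cvtColor(f["image"],cv2.COLOR_RGB2HSV)
e=P-C; lx,ly,z=(e@X)*1000,(e@Y)*1000,P[...,2]*1000
g=(hsv[...,0]>60)&(hsv[...,0]<90)&(hsv[...,1]>90)&(f["depth"]>0)&(lx>-90)&(lx<90)&(abs(ly)<130)
print("lid top z front/back",np.median(z[g&(lx<-50)&(z>190)]),np.median(z[g&(lx>50)&(z>190)]))
gray=(hsv[...,1]<40)&(hsv[...,2]>90)&(f["depth"]>0)&(z>25)&(z<260)&(abs(ly)<32)
for a in range(-240,-90,5):
    m=gray&(lx>=a)&(lx<a+5)
    if m.sum()>2: print(a,m.sum(),"z",np.percentile(z[m],[5,50,95]).round(),"y",np.percentile(ly[m],[5,95]).round())
E
python3 look.py t1; python3 plan.py '[[-225,0,290,0],[-225,0,186,0],[-147,0,186,0,8]]'
```

```text
clock: 7.6
tcp_pos: [0.6062, -0.0468, 0.2732]
orientation: [3.123, 0.332, -0.001]
contact_force: [-0.1, 0.5, 0.1]
grip_width: 0.0002
gripper_force: 0.0
lid top z front/back 211.39823242455668 211.31146659863387
-155 19 z [126. 130. 146.] y [-23.   4.]
-150 31 z [127. 129. 134.] y [-25.  20.]
-145 25 z [124. 127. 130.] y [-14.  13.]
-140 24 z [123. 127. 130.] y [-11.  13.]
-135 24 z [125. 126. 130.] y [-13.  12.]
-130 30 z [123. 125. 128.] y [-19.  13.]
-125 56 z [122. 176. 189.] y [-14.  16.]
-120 27 z [123. 179. 189.] y [-12.  16.]
-115 32 z [176. 177. 179.] y [-15.  14.]
-110 31 z [176. 178. 180.] y [-13.  14.]
-105 39 z [180. 184. 190.] y [-14.  14.]
-100 60 z [137. 192. 198.] y [-19.  25.]
-95 23 z [138. 195. 198.] y [-22.  29.]
t7.7 loc [-2.485e+02 -2.000e-01  2.733e+02] dev [-0.1 -0.   0.1] F [ 0.3 -1.2  0.5] q [ 0.2   0.35 -0.29  1.66  0.11  1.15 -1.48]
(-225, 0, 290, 0) 2 [[-0.01, -0.59, -0.42, 0.0, 0.0, 0.0], [0.0, -0.59, -0.42, 0.0, 0.0, 0.0]]
(-225, 0, 186, 0) 6 x [0.0, 0.0, 0.87, 0.0, 0.0, 0.0]
(-147, 0, 186, 0) 8 x [0.0, -0.49, 0.0, 0.0, 0.0, 0.0]
```

```bash
python3 -m crank '[[0,-0.4,0.9,0,0,0],[0,-0.4,0.9,0,0,0],[0,-0.4,0.9,0,0,0],[0,0,0.9,0,0,0],[0,0,0.75,0,0,0],[0,-0.5,0,0,0,0],[0,-0.5,0,0,0,0],[0,-0.5,0,0,0,0],[0,-0.5,0,0,0,0],[0,-0.5,0,0,0,0]]'
python3 -m crank '[[0,-0.4,-0.05,0,0,0],[0,-0.4,-0.05,0,0,0],[0,-0.4,-0.05,0,0,0],[0,-0.3,-0.05,0,0,0],[0,0,0,0,0,0],[0,0,0,0,0,0]]';python3 plan.py
```

```text
clock: 8.65
tcp_pos: [0.5906, 0.0294, 0.1875]
orientation: [-3.123, -0.337, -0.002]
contact_force: [-0.1, -0.3, -0.1]
grip_width: 0.0
gripper_force: 0.1
clock: 9.25
tcp_pos: [0.5841, 0.0573, 0.1907]
orientation: [3.123, 0.336, 0.0]
contact_force: [-0.6, 0.5, -0.1]
grip_width: 0.0002
gripper_force: 0.0
t9.2 loc [-141.    -0.5  190.7] dev [-0.   0.  -0.1] F [-0.6  0.5 -0.1] q [ 0.05  0.4  -0.33  1.8   0.15  0.97 -1.69]
```

```bash
python3 - <<'E'
from h import *
f=grab("wrist"); save(f,"w2.png")
E
```

```text
(no output)
```

View pics/w2.png

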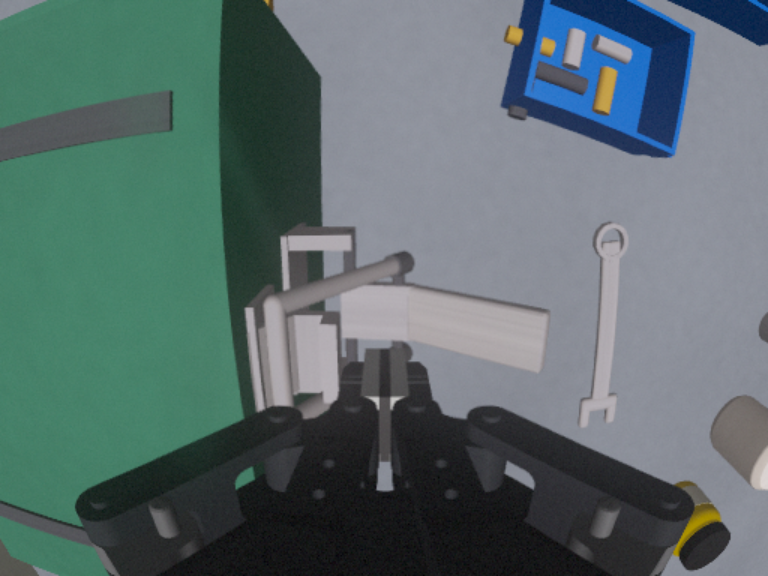

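The crossbar has dropped between the lip (px ~330) and the back plate (px ~255). Now I retract and check in free space whether the tilt is reachable.

```bash
python3 -m crank '[[0,0,-1,0,0,0],[0,0.5,-1,0,0,0],[0,1,-1,0,0,0],[0,1,0,0,0,0],[0,1,0,0,0,0],[0,0,0,0.18,0,0],[0,0,0,0.18,0,0],[0,0,0,0.18,0,0],[0,0,0,0.18,0,0],[0,0,0,0.18,0,0],[0,0,0,0.18,0,0],[0,0,0,0,0,0]]'; python3 plan.py '[[-197,0,185,0]]'
```

```text
clock: 10.5
tcp_pos: [0.5982, -0.0166, 0.2458]
orientation: [-2.282, -0.232, 0.115]
contact_force: [-1.3, -0.4, -0.7]
grip_width: -0.0002
gripper_force: 0.0
t10.5 loc [-216.2    1.3  245.8] dev [48.8 -0.2  0.5] F [-1.3 -0.4 -0.7] q [ 0.59  0.65 -0.45  1.55 -0.52  1.39 -1.  ]
(-197, 0, 185, 0) 6 [[0.01, 0.28, 0.45, -0.18, 0.0, 0.0], [0.01, 0.21, 0.49, -0.18, 0.0, 0.0], [0.01, 0.14, 0.51, -0.18, 0.0, 0.0], [0.01, 0.06, 0.53, -0.18, 0.0, 0.0], [0.01, -0.01, 0.53, -0.18, 0.0, 0.0], [0.01, -0.09, 0.52, -0.18, 0.0, 0.0]]
```

```bash
python3 -m crank '[[0.05,0.28,0.45,-0.18,0,0],[0,0.21,0.49,-0.18,0,0],[0,0.14,0.51,-0.18,0,0],[0,0.06,0.53,-0.18,0,0],[0,-0.01,0.53,-0.18,0,0],[0,-0.09,0.52,-0.18,0,0]]'
python3 - <<'E'
import numpy as np
from plan import plan
W=[]
for a,t in [(-.12,0),(.1,4),(.35,9),(.6,15),(.8,20),(1.,27),(1.2,34),(1.35,40),(1.5,46),(1.6,50),(1.684,54)]:
    u=75.6*np.cos(a)+31*np.sin(a); w=31*np.cos(a)-75.6*np.sin(a); W.append((-125-round(u),0,120+round(w),t,2))
plan(W)
E
```

```text
clock: 11.1
tcp_pos: [0.5973, 0.009, 0.1928]
orientation: [3.116, 0.338, 0.014]
contact_force: [-0.1, 0.3, -0.9]
grip_width: -0.0001
gripper_force: 0.0
t11.1 loc [-190.9   -3.2  192.8] dev [-0.4  0.5 -0.2] F [-0.1  0.3 -0.9] q [ 0.07  0.4  -0.25  1.78  0.13  0.97 -1.59]
(-196, 0, 160, 0) 2 [[-0.09, 0.12, 0.82, 0.0, -0.01, 0.0], [-0.08, 0.12, 0.82, 0.0, -0.01, 0.0]]
(-203, 0, 143, 4) 2 [[0.0, 0.18, 0.43, 0.04, 0.0, 0.0], [0.0, 0.19, 0.42, 0.04, 0.0, 0.0]]
(-207, 0, 123, 9) 2 [[0.0, 0.13, 0.49, 0.06, 0.0, 0.0], [0.0, 0.16, 0.49, 0.06, 0.0, 0.0]]
(-205, 0, 103, 15) 2 [[0.0, 0.03, 0.5, 0.07, 0.0, 0.0], [0.0, 0.06, 0.5, 0.07, 0.0, 0.0]]
(-200, 0, 87, 20) 2 [[0.0, -0.02, 0.42, 0.06, 0.0, 0.0], [0.0, 0.0, 0.42, 0.06, 0.0, 0.0]]
(-192, 0, 73, 27) 2 [[0.0, -0.07, 0.4, 0.08, 0.0, 0.0], [0.0, -0.04, 0.4, 0.08, 0.0, 0.0]]
(-181, 0, 61, 34) 2 [[0.0, -0.11, 0.39, 0.08, 0.0, 0.0], [0.0, -0.08, 0.4, 0.08, 0.0, 0.0]]
(-172, 0, 53, 40) 2 [[0.0, -0.07, 0.29, 0.07, 0.0, 0.0], [0.0, -0.06, 0.3, 0.07, 0.0, 0.0]]
(-161, 0, 47, 46) 2 [[0.0, -0.11, 0.29, 0.07, 0.0, 0.0], [0.0, -0.1, 0.3, 0.07, 0.0, 0.0]]
(-154, 0, 44, 50) 2 [[0.0, -0.07, 0.18, 0.04, 0.0, 0.0], [0.0, -0.06, 0.18, 0.04, 0.0, 0.0]]
(-147, 0, 41, 54) 2 [[0.0, -0.06, 0.18, 0.04, 0.0, 0.0], [0.0, -0.05, 0.18, 0.04, 0.0, 0.0]]
```

```bash
python3 -m crank '[[-0.08,0.12,0.82,0,0,0],[-0.08,0.12,0.82,0,0,0],[0,0.18,0.43,0.04,0,0],[0,0.19,0.42,0.04,0,0],[0,0.13,0.49,0.06,0,0],[0,0.16,0.49,0.06,0,0],[0,0.03,0.5,0.07,0,0],[0,0,0,0,0,0]]';python3 plan.py
python3 - <<'E'
from h import *
save(grab("wrist"),"w3.png")
E
```

```text
clock: 11.9
tcp_pos: [0.5959, -0.0087, 0.11]
orientation: [-2.916, -0.312, 0.032]
contact_force: [0.2, -1.0, 0.1]
grip_width: -0.0
gripper_force: 0.0
t11.9 loc [-208.     1.8  110. ] dev [12.1  0.  -0.1] F [ 0.2 -1.   0.1] q [ 0.27  0.54 -0.33  1.79 -0.05  0.87 -1.34]
```

View pics/w3.png

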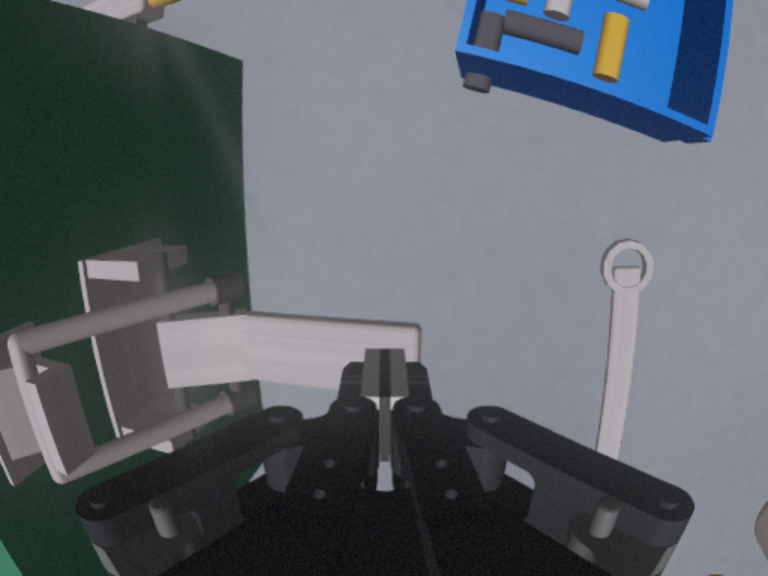

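The crossbar (px ~20, 350 to 55, 470) sits behind the lip, and the finger is on the handle near its tip. I continue the swing.

```bash
python3 -m crank '[[0,0.06,0.5,0.07,0,0],[0,-0.02,0.42,0.06,0,0],[0,0,0.42,0.06,0,0],[0,-0.07,0.4,0.08,0,0],[0,-0.04,0.4,0.08,0,0],[0,-0.11,0.39,0.08,0,0]]';python3 -m crank '[[0,-0.08,0.4,0.08,0,0],[0,-0.07,0.3,0.07,0,0],[0,-0.06,0.3,0.07,0,0]]'; python3 plan.py '[[-161,0,47,46,2],[-154,0,44,50,2],[-147,0,41,54,2]]'
```

```text
clock: 12.55
tcp_pos: [0.5933, 0.0135, 0.0665]
orientation: [-2.579, -0.282, 0.074]
contact_force: [1.2, -1.7, 2.7]
grip_width: 0.0001
gripper_force: 2.1
clock: 12.85
tcp_pos: [0.5898, 0.0275, 0.0518]
orientation: [-2.409, -0.263, 0.095]
contact_force: [0.8, -0.0, 1.1]
grip_width: 0.0001
gripper_force: 0.8
t12.8 loc [-171.3    0.2   51.8] dev [41.3  0.1 -0.3] F [ 0.8 -0.   1.1] q [ 0.56  0.84 -0.54  1.7  -0.34  0.97 -0.99]
(-161, 0, 47, 46) 2 [[0.0, -0.11, 0.26, 0.05, 0.0, 0.0], [0.0, -0.1, 0.26, 0.05, 0.0, 0.0]]
(-154, 0, 44, 50) 2 [[0.0, -0.07, 0.18, 0.04, 0.0, 0.0], [0.0, -0.06, 0.18, 0.04, 0.0, 0.0]]
(-147, 0, 41, 54) 2 [[0.0, -0.06, 0.18, 0.04, 0.0, 0.0], [0.0, -0.05, 0.18, 0.04, 0.0, 0.0]]
```

```bash
python3 -m crank '[[0,-0.11,0.26,0.05,0,0],[0,-0.1,0.26,0.05,0,0],[0,-0.07,0.18,0.04,0,0],[0,-0.06,0.18,0.04,0,0],[0,-0.06,0.18,0.04,0,0],[0,-0.05,0.18,0.04,0,0],[0,0,0,0,0,0]]'; python3 plan.py
```

```text
clock: 13.55
tcp_pos: [0.5835, 0.0489, 0.0383]
orientation: [-2.203, -0.234, 0.119]
contact_force: [-0.5, -0.2, -0.8]
grip_width: 0.0003
gripper_force: 0.1
t13.6 loc [-149.1    1.9   38.3] dev [53.2 -0.1  0. ] F [-0.5 -0.2 -0.8] q [ 0.63  0.97 -0.6   1.67 -0.42  1.04 -0.9 ]
```

```bash
python3 -m crank '[[0,0,0.12,0,0,0],[0,0,0.12,0,0,0],[0,0,0.1,0,0,0],[0,0,0,0,0,0]]'; python3 plan.py
python3 - <<'E'
from h import *
save(grab("wrist"),"w4.png")
E
```

```text
clock: 13.95
tcp_pos: [0.5837, 0.0498, 0.0376]
orientation: [-2.208, -0.235, 0.116]
contact_force: [-6.2, -24.8, 24.2]
grip_width: -0.0
gripper_force: 15.6
t13.9 loc [-148.2    1.4   37.6] dev [52.9  0.1  0. ] F [ -6.2 -24.8  24.2] q [ 0.63  0.96 -0.6   1.67 -0.42  1.03 -0.9 ]
```

View pics/w4.png

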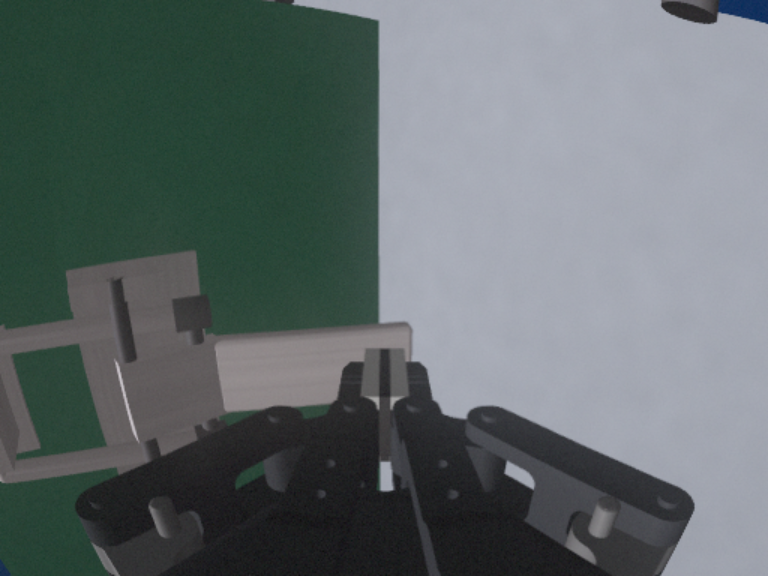

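Firm against the stop: 35 N with the TCP at the predicted home position. I back straight off and verify.

```bash
python3 -m crank '[[0,0,-0.5,0,0,0],[0,0,-1,0,0,0],[0,0,-1,0,0,0],[0,0,-1,0,0,0],[0,0,-1,0,0,0],[0,0,-1,0,0,0],[0,0,-1,0,0,0],[0,0,-1,0,0,0],[0,0,0,0,0,0],[0,0,0,0,0,0]]'; python3 look.py t5
python3 - <<'E'
from h import *
a=grab("wrist"); save(a,"w5.png",1); b=grab("top"); save(b,"t5b.png")
im=np.vstack([cv2.imread("pics/w5.png")[:, :],]); t=cv2.imread("pics/t5b.png")[160:400,100:500]
t=cv2.resize(t,(288,173)); o=np.zeros((384,800,3),np.uint8); o[:,:512]=im; o[:173,512:]=t; cv2.imwrite("pics/m5.png",o)
E
```

```text
clock: 15.0
tcp_pos: [0.6076, -0.0612, 0.1252]
orientation: [-2.204, -0.238, 0.119]
contact_force: [0.2, 0.2, -0.0]
grip_width: 0.0001
gripper_force: 0.0
lid top z front/back 211.31584884773312 211.32776673307208
-155 8 z [31. 34. 37.] y [-12.  10.]
-150 23 z [35. 40. 46.] y [-11.  12.]
-145 22 z [44. 51. 59.] y [-11.  13.]
-140 23 z [57. 63. 69.] y [-12.  11.]
-135 25 z [69. 74. 82.] y [-10.  12.]
-130 44 z [ 81.  91. 127.] y [-13.  13.]
-125 59 z [122. 172. 189.] y [-15.  16.]
-120 29 z [147. 180. 188.] y [-20.  19.]
-115 53 z [179. 183. 187.] y [-24.  24.]
-110 40 z [178. 182. 185.] y [-22.  24.]
-105 40 z [179. 184. 190.] y [-14.  15.]
-100 57 z [138. 191. 198.] y [-20.  25.]
-95 24 z [139. 196. 199.] y [-22.  26.]
```

View pics/m5.png

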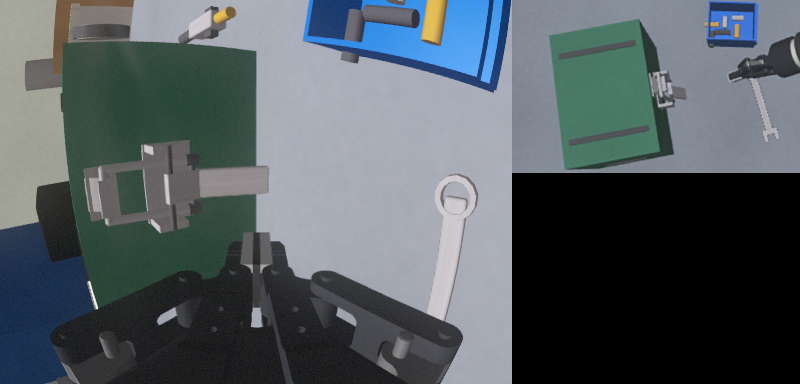

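```bash
python3 -c "
from bench import r; print(r.hand_in())"
```

```text
the job is handed in; nothing more can be done
None
```

The lid is closed, the loop's crossbar is hooked behind the keeper's lip, and the lever is fully home on its stop; I handed the job in at about 15 s, touching none of the loose items.

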